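Fetch the reference head from behind two detector tubes

TASK

The brass reference head stands at the back of the grey tray, behind the detector tube with the red cap and the one with the blue cap. First move both of these tubes to the black mat with the yellow border, then stand the head in the round nest of the white test stand, and only after that put the tubes back in the tray, each upright in the middle of the disc of its own colour. Set things down without dropping them, knock nothing over, and leave the amber jar, the orange adapter and the tube with the green cap where they are.

Things in the scene. Friction and masses are not known exactly. Their poses are not given: they have to be found in the camera images.
- tube_red_center (a point): Loose detector tube: an upright black cylinder, 48 mm in diameter and 135 mm tall, with a red cap on its upper 54 mm. The point is on its axis, half-way up (67.5 mm above its foot); z points up along the tube. 0.2 to 0.4 kg. It starts standing centred on the red disc. Gripped across the cap, it has free room towards the robot and, above the low head, behind.
- tube_blue_center (a point): Loose detector tube of the same size with a blue cap; the same point. It starts standing centred on the blue disc.
- head_center (a point): Loose reference head: a brass cylinder, 42 mm in diameter and 40 mm tall, with a dark knob 24 mm in diameter and 10 mm tall on top (50 mm in all). The point is on its axis, 25 mm above its foot; z is up. 0.18 to 0.33 kg. It starts upright on the tray's floor (6 mm above the table), about 50 mm behind the two discs (seen from the robot) and midway between them.
- pad_red: Red disc, 72 mm in diameter and 3 mm thick, fixed in the tray; the place of the red-capped tube. Origin at the centre of its underside, 6 mm above the table; a tube stands on its top, 3 mm above the origin. The discs' centres are 84 mm apart. Its y axis lies along the line of the two discs, its x axis points from the discs to the tray's back, where the head starts.
- pad_blue: Blue disc, the same, the place of the blue-capped tube. Which colour is left and which right changes. The grey tray measures 170 (x) x 260 mm (y); its floor is 6 mm, its back wall 28 mm and its side walls 20 mm above the table.
- mat: Black mat with a yellow border, 210 mm (its x) by 140 mm (its y), 2 mm thick, fixed to the table on one side of the tray: the side area for the two tubes. Origin at the centre of its underside; both tubes fit on it standing next to each other along its x.
- nest (a point): Floor centre of the round aluminium nest on the white test stand (140 x 140 x 26 mm, fixed, on the other side of the tray from the mat; mat and stand may change sides). Nest: inner diameter 66 mm, rim 6 mm above its floor, the floor 30 mm above the table; the point lies on the floor. The head stands on this floor.
- jar_center (a point): Small amber jar with a white lid, 28 mm in diameter, 34 mm tall, standing loose in a back corner of the tray; point half-way up. Leave it alone.
- adapter_center (a point): Small orange adapter block, 34 x 26 x 24 mm, lying loose in the other back corner of the tray; point half-way up. Leave it alone.
- tube_green_center (a point): Detector tube of the same size (48 x 135 mm) with a green cap, standing loose on the table between the tray and the robot; point half-way up. Leave it alone.
Not all that is in view belongs to the job. Leave any pink or purple look-alike of the part that bears tube_blue_center alone.

How it is judged:
By the outcome, as a careful person would: the job done as asked, in the order asked, and still so for the second after the job is handed in, with the robot touching nothing.
It also fails if it takes over 133 s, if anything falls off the work surface, if the arm or the gripper's body presses on something with over 40 N, if the wrist force passes 120 N, or if a joint passes its speed limit or range.

ROBOT

A 7-joint arm with a two-finger parallel gripper is mounted at the origin on the work surface. World frame = base frame: x ahead of the robot, y to its left, z up, the work surface at z = 0. Lengths are in m, angles in rad, forces in N, time in s.
With the tool pointing down it reaches from about 0.425 to 1.025 m from the base axis. Payload 9.4 kg.
Tool frame: the origin (TCP) lies midway between the tips of the shut fingers; the grasp point (between the pads) lies 19 mm behind it; z points along the fingers, y is the line along which they close (so a half turn about z gives the same grasp; the last joint's range is limited). The gripper opens to 85 mm and grips with 20 to 120 N. Pads are 22 mm wide; open, the fingers measure 114 mm over their backs; the gripper's body (76 mm by 85 mm) begins 54 mm behind the grasp point. The pads swing forward as they close: fully open they stand 13 mm farther back than shut.
Start: joints at [-1.336, 0.599, -0.003, 1.599, 0.002, 0.943, -0.08], TCP at [0.222, 0.69, 0.231] pointing down, gripper open.
Joint ranges: [-2.57, 2.57], [-0.35, 1.97], [-1.29, 1.29], [0.11, 2.56], [-1.05, 4.19], [0.11, 1.86], [-2.63, 2.63]. Speed limits (rad/s): [2.22, 2.22, 3.01, 3.01, 3.14, 3.14, 3.14].

INTERFACE

Orientations are given as a 3x3 rotation matrix whose columns are the frame's x, y, z axes.
In Python, from rig import read_state, get_image, camera_info, job_done, boxes_of gives the robot as it stands. The module is installed in compiled form; this text tells all that it offers.
- The arm moves only by the tool play_rows, never from a script. Its argument "targets" is a list that holds one entry, the list of rows, each a list of 5 numbers: the gripper command: -1 is shut, 1 is fully open, values between are in proportion, then the shift along the world's x, y, z in m, then the turn about the world's z in rad. A call has exactly 5 rows; each row shifts and turns the commanded pose from where the row before left it; what a row does not reach is not made up. A row lasts 1/8 s, in which the tool goes at most 62.5 mm and 10.7 degrees, less where a joint would pass 70% of its speed; a pose out of reach is approached as far as the arm can. A call is refused whole if a number of a shift passes 0.0625 or a number of a turn 0.188, either way. A call with a gripper value outside its range is refused whole. The fingers move at their own pace and stop on an object; the grip force is fixed at half the most. Time passes only in rows, so rows that do not move let the fingers close, or fill a call up. It gives the time, the measured TCP pose, the force, the opening and the grip force at its end, in the units of the state.
- read_state(): the state, without advancing time (a new reading comes with each control period).
- get_image(name): name is "scene" or "top"; returns the picture (400x640x3 uint8, red, green, blue); there is no depth.
- camera_info(name): a dict with "fx", "fy", "cx", "cy" (pixels), "D" ([k1, k2, p1, p2, k3] as OpenCV has them; the pictures are not rectified), "R" (3x3) and "t" (3): a world point X has camera coordinates R X + t. Camera axes: x right, y down, z forward; pixel columns grow to the right and rows downward; lengths in m; the calibration is good to about 2 mm. A picture is of the moment at which its call begins. camera_info takes no time and is no camera call.
- job_done(): hands the job in; it is judged then, once.
Trained networks look in the newest picture that a camera, given by its name, has taken for a name from the list of things; names that differ only in an ending like _2 or _b are one class to them, and where a whole thing is asked for, a point or a joint stands for the part that bears it (a point fixed in the world has none). Each returns a list of dicts, best first, with "conf" (0 to 1); they miss things now and then, are a little off and sometimes report something else, mostly with a low value. They report only what shows in the picture. A call takes as long as a camera call. They do not tell look-alikes from the thing itself.
- boxes_of(target, camera): "box" ([left, top, right, bottom] in pixels, round what is visible of it).
The state is a dict: "time": time; "joint_pos": joint angles; "qd": joint speeds; "effort": joint torques, N m; "position": TCP position; "orientation": TCP orientation; "contact_force": force on the tool from outside, world axes, zero at the start; "wrist_torque": the same for the moment, N m; "opening": finger opening in m; "grasp_force": force on a finger pad.
Only numpy, scipy, OpenCV 4.12 (cv2) and the standard library are available. Lean on these libraries where they do the work, as an engineer would, in place of code of your own. Each camera call takes 0.05 s, during which the arm holds its last target. There are 200 camera calls.

## Working session

There is one attempt and no reset: what is moved stays moved. The work goes in short steps, Python scripts to look and compute and a tool call to move; the robot and the scene stay as the last step left them, time stands still between calls to the robot, and variables do not carry over. Pictures are saved under pics/ and viewed, at most 14 in all, crops included, and the job is handed in when it is done.

Besides the shell and the picture viewer there is one more tool, called after "Emit:" as a command line: name --argument value ..., lists and objects as JSON in quotes. play_rows: Moves the arm, as the interface text tells. Its arguments: {"type":"object","properties":{"targets":{"type":"array","items":{"type":"array","items":{"type":"array","items":{"type":"number"}}}}},"required":["targets"]}

```bash
mkdir -p pics
cat > h.py <<'E'
import numpy as np,cv2
from rig import *
def ray(cam,u,v):
    c=camera_info(cam);K=np.array([[c['fx'],0,c['cx']],[0,c['fy'],c['cy']],[0,0,1.]])
    p=cv2.undistortPoints(np.array([[[u,v]]],float),K,np.array(c['D'],float))[0,0]
    R=np.array(c['R']);t=np.array(c['t']);return -R.T@t,R.T@np.array([p[0],p[1],1])
def at(cam,u,v,z):
    o,d=ray(cam,u,v);return (o+d*(z-o[2])/d[2])[:2].round(4)
def proj(cam,P):
    c=camera_info(cam);K=np.array([[c['fx'],0,c['cx']],[0,c['fy'],c['cy']],[0,0,1.]])
    return cv2.projectPoints(np.array(P,float).reshape(-1,3),cv2.Rodrigues(np.array(c['R'],float))[0],np.array(c['t'],float),K,np.array(c['D'],float))[0][:,0]
def shot(cam,name):
    im=get_image(cam);cv2.imwrite('pics/'+name+'.png',im[:,:,::-1]);return im
E
python3 - <<'E'
from h import *
for c in ['scene','top']:
    shot(c,c+'0'); o,d=ray(c,320,200);print(c,o.round(3),d.round(3))
    for n in ['tube_red_center','tube_blue_center','head_center','pad_red','pad_blue','mat','nest','jar_center','adapter_center','tube_green_center']:
        print(n,[(np.round(b['box']).astype(int).tolist(),round(b['conf'],2)) for b in boxes_of(n,c)])
s=read_state();print(s['time'],s['position'],s['orientation'],s['opening'],s['contact_force'])
E
```

```text
scene [ 0.957 -0.497  0.573] [-0.533  0.614 -0.582]
tube_red_center [([325, 180, 344, 237], 0.86)]
tube_blue_center [([260, 267, 292, 342], 0.71), ([204, 192, 236, 257], 0.67), ([248, 170, 272, 229], 0.61)]
head_center [([337, 237, 355, 256], 0.74)]
pad_red [([327, 228, 350, 245], 0.62)]
pad_blue [([301, 249, 332, 268], 0.73), ([283, 150, 306, 204], 0.45)]
mat [([324, 151, 405, 195], 0.8), ([339, 232, 359, 259], 0.48)]
nest [([133, 259, 238, 341], 0.81), ([299, 250, 332, 266], 0.5)]
jar_center [([325, 272, 334, 293], 0.7)]
adapter_center [([360, 218, 383, 236], 0.59), ([320, 270, 336, 294], 0.18)]
tube_green_center [([286, 150, 307, 208], 0.79)]
top [ 0.306 -0.015  0.987] [ 0.239  0.022 -0.971]
tube_red_center [([304, 170, 325, 205], 0.96), ([366, 160, 382, 176], 0.15)]
tube_blue_center [([418, 150, 456, 192], 0.96), ([327, 259, 356, 288], 0.9), ([378, 267, 412, 292], 0.67), ([342, 168, 372, 207], 0.57)]
head_center [([325, 166, 343, 185], 0.8)]
pad_red [([299, 191, 331, 215], 0.83)]
pad_blue [([337, 182, 365, 211], 0.68)]
mat [([137, 179, 230, 284], 0.6)]
nest [([415, 233, 490, 297], 0.56)]
jar_center [([368, 159, 386, 172], 0.45)]
adapter_center [([286, 164, 301, 180], 0.45)]
tube_green_center [([263, 256, 288, 283], 0.75)]
1.1 [0.22242897 0.69003584 0.2312835 ] [[-9.51782366e-01  3.06774060e-01  5.87288381e-05]
 [ 3.06774061e-01  9.51782368e-01  4.11563215e-07]
 [-5.57708156e-05  1.84082028e-05 -9.99999998e-01]] 0.08542116528020338 [ 0.37850987 -0.09463534  0.39142497]
```

View pics/scene0.png

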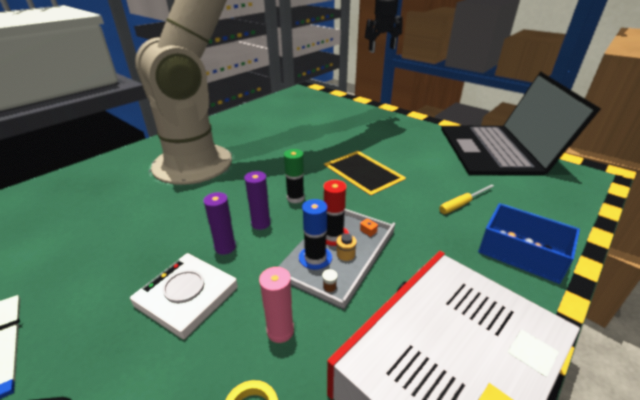

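View pics/top0.png

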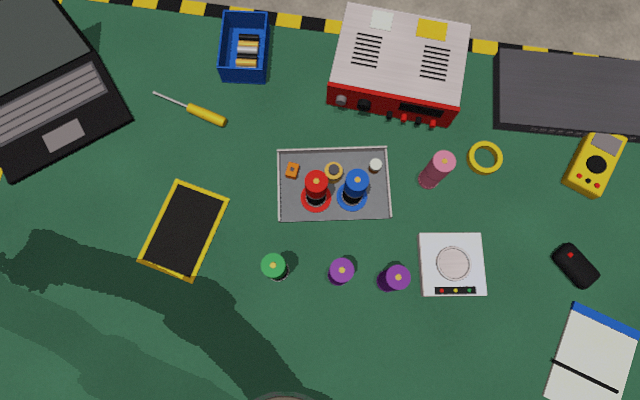

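Run:
```python
from h import *
im=cv2.imread('pics/top0.png')
a=cv2.resize(im[140:230,268:398],None,fx=6,fy=6,interpolation=cv2.INTER_CUBIC)[:, :780]
cv2.imwrite('pics/crop1.png',a)
b=cv2.resize(im[170:300,130:240],None,fx=4.5,fy=4.5,interpolation=cv2.INTER_CUBIC)
c=cv2.resize(im[225:300,412:492],None,fx=3.5,fy=3.5,interpolation=cv2.INTER_CUBIC)
cv2.imwrite('pics/crop2.png',np.hstack([b,np.vstack([c,np.zeros((b.shape[0]-c.shape[0],c.shape[1],3),np.uint8)])]))
```

```text
(no output)
```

View pics/crop1.png

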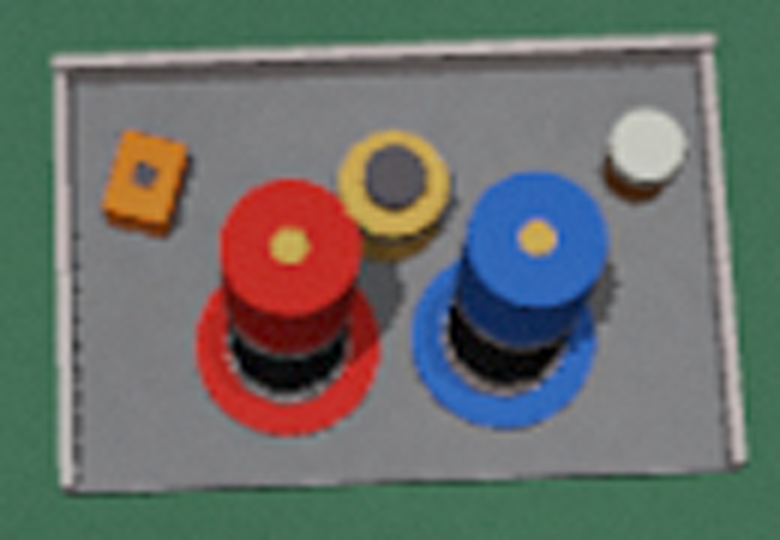

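View pics/crop2.png

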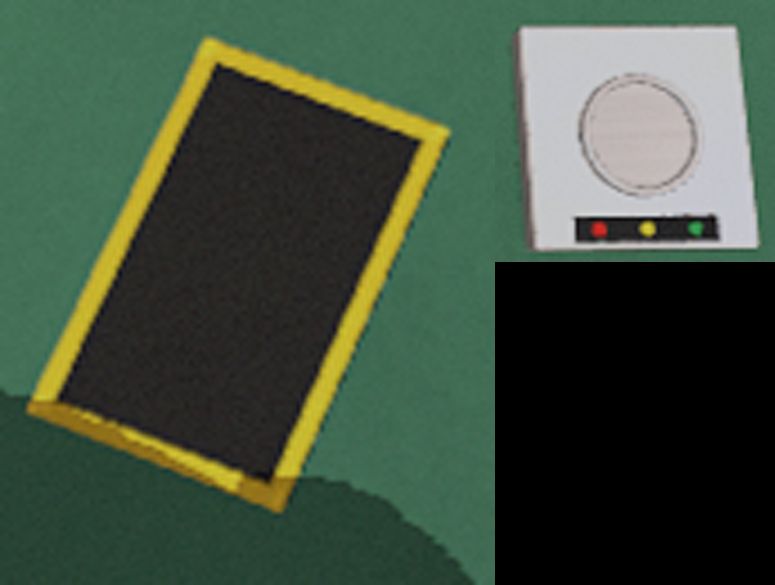

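The enlarged crop shows the red cap at about (316,181) and the head at (333.5,169). Four things could be tube_blue: blue (357,179), purple (341,271) and (397,277), and pink (437,165). Only (357,179) is truly blue and stands on the blue disc, so that is the one.

Run:
```python
from h import *
f=lambda x,y,s,ox,oy:((x+.5)/s-.5+ox,(y+.5)/s-.5+oy)
A=lambda x,y,z:at('top',*f(x,y,6,268,140),z)
r=A(290,246,.144);b=A(537,238,.144);h=A(395,177,.056)
print('red',r,'blue',b,np.linalg.norm(r-b),'head',h, 'headmid',(r+b)/2)
# foot-based pads: ellipse extents of discs at z=.009
print('padred',A(288,346,.009),'padblue',A(504,342,.009))
print('tray corners',A(57,60,.028),A(713,40,.028),A(742,466,.02),A(68,490,.02))
print('jar',A(647,145,.04),'adp',A(146,175,.03))
M=lambda x,y,z:at('top',*f(x,y,4.5,130,170),z)
m=[M(207,40,.002),M(449,130,.002),M(281,511,.002),M(28,408,.002)];print('mat',m,np.mean(m,0))
print('nest',at('top',*f(640-495,135,3.5,412,225),.036), at('top',*f(638-495,134,3.5,412,225),.030))
for n,p in [('green',(273,265)),('pur1',(341.5,269.5)),('pur2',(398.5,277)),('pink',(445,160))]: print(n,at('top',*p,.135))
# scene check
for n,P in [('red',(*r,.144)),('blue',(*b,.144)),('head',(*h,.056))]: print(n,proj('scene',P))
im=cv2.imread('pics/scene0.png');cv2.imwrite('pics/crop3.png',cv2.resize(im[165:305,265:400],None,fx=4,fy=4,interpolation=cv2.INTER_CUBIC))
```

```text
red [0.5526 0.0188] blue [ 0.5681 -0.0635] 0.0837468805389192 head [ 0.6111 -0.0127] headmid [ 0.56035 -0.02235]
padred [0.5519 0.0189] padblue [ 0.5662 -0.0641]
tray corners [0.6479 0.1253] [ 0.6953 -0.1284] [ 0.5287 -0.1594] [0.4807 0.0925]
jar [ 0.6438 -0.1066] adp [0.6058 0.0828]
mat [array([0.5486, 0.355 ]), array([0.5199, 0.2189]), array([0.3155, 0.2625]), array([0.346 , 0.3997])] [0.4325   0.309025]
nest [ 0.4436 -0.3017] [ 0.4449 -0.3022]
green [0.3723 0.0763]
pur1 [ 0.384  -0.0574]
pur2 [ 0.3865 -0.1689]
pink [ 0.6401 -0.2395]
red [[335.47105136 184.65005731]]
blue [[315.31295034 204.89521466]]
head [[346.76453232 235.31268216]]
```

View pics/crop3.png

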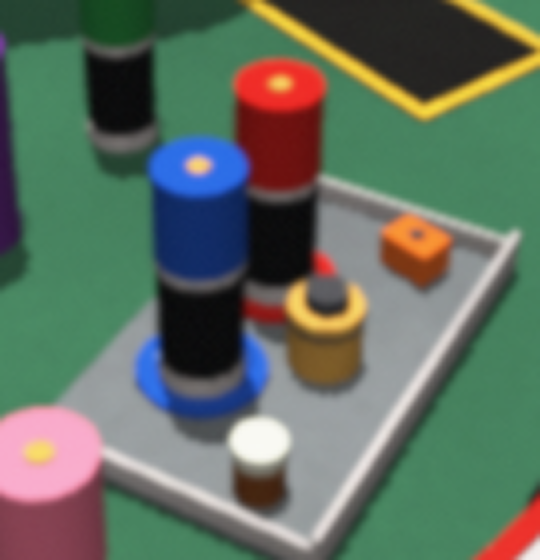

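The scene crop agrees with the top view to within about 2 mm: red dot at (335,186), blue at (315,206), head knob at (347,236). I'll move above the red tube, with the fingers closing front to back.

Emit:
play_rows --targets '[[[1,0.022,-0.0447,0,-0.0714],[1,0.022,-0.0447,0,-0.0714],[1,0.022,-0.0447,0,-0.0714],[1,0.022,-0.0447,0,-0.0714],[1,0.022,-0.0447,0,-0.0714]]]'

```text
time: 1.72
position: [0.3331, 0.4652, 0.2315]
orientation: [[-0.783, 0.622, 0.0], [0.622, 0.783, 0.001], [-0.0, 0.001, -1.0]]
contact_force: [0.7, 0.4, 1.1]
opening: 0.0852
grasp_force: 0.0
```

Emit:
play_rows --targets '[[[1,0.022,-0.0447,0,-0.0714],[1,0.022,-0.0447,0,-0.0714],[1,0.022,-0.0447,0,-0.0714],[1,0.022,-0.0447,0,-0.0714],[1,0.022,-0.0447,0,-0.0714]]]'

```text
time: 2.35
position: [0.4431, 0.2417, 0.2316]
orientation: [[-0.517, 0.856, 0.001], [0.856, 0.517, 0.001], [0.0, 0.001, -1.0]]
contact_force: [1.2, 0.5, 1.1]
opening: 0.0852
grasp_force: 0.0
```

Emit:
play_rows --targets '[[[1,0.022,-0.0447,0,-0.0714],[1,0.022,-0.0447,0,-0.0714],[1,0.022,-0.0447,0,-0.0714],[1,0.022,-0.0447,0,-0.0714],[1,0.022,-0.0447,0,-0.0714]]]'

```text
time: 2.98
position: [0.5532, 0.0181, 0.2316]
orientation: [[-0.185, 0.983, 0.001], [0.983, 0.185, 0.0], [0.0, 0.001, -1.0]]
contact_force: [0.2, -0.1, 0.1]
opening: 0.0855
grasp_force: 0.0
```

Emit:
play_rows --targets '[[[1,0,0,-0.04,0],[1,0,0,-0.04,0],[1,0,0,-0.03,0],[1,0,0,-0.02,0],[1,0,0,-0.0086,0]]]'

```text
time: 3.6
position: [0.5521, 0.0195, 0.0917]
orientation: [[-0.187, 0.982, -0.001], [0.982, 0.187, -0.0], [0.0, -0.001, -1.0]]
contact_force: [0.1, -0.3, -0.4]
opening: 0.085
grasp_force: 0.0
```

Emit:
play_rows --targets '[[[-1,0,0,0,0],[-1,0,0,0,0],[-1,0,0,0,0],[-1,0,0,0,0],[-1,0,0,0,0]]]'

```text
time: 4.22
position: [0.5529, 0.0196, 0.0938]
orientation: [[-0.187, 0.982, 0.002], [0.982, 0.187, 0.0], [-0.0, 0.002, -1.0]]
contact_force: [-1.2, -0.3, 6.1]
opening: 0.0468
grasp_force: 61.2
```

Emit:
play_rows --targets '[[[-1,0,0,0.01,0],[-1,0,0,0.02,0],[-1,0,0,0.025,0],[-1,0,0,0.025,0],[-1,0,0,0.02,0]]]'

```text
time: 4.85
position: [0.5523, 0.0196, 0.1942]
orientation: [[-0.187, 0.982, 0.001], [0.982, 0.187, 0.0], [-0.0, 0.001, -1.0]]
contact_force: [0.6, -0.7, -3.0]
opening: 0.047
grasp_force: 62.1
```

Emit:
play_rows --targets '[[[-1,-0.004,0.015,0,0],[-1,-0.007,0.03,0,0],[-1,-0.009,0.038,0,0],[-1,-0.009,0.038,0,0],[-1,-0.009,0.038,0,0]]]'

```text
time: 5.48
position: [0.5128, 0.1807, 0.1918]
orientation: [[-0.188, 0.982, -0.002], [0.982, 0.188, -0.0], [0.0, -0.002, -1.0]]
contact_force: [0.1, 1.4, -3.4]
opening: 0.0467
grasp_force: 62.2
```

Emit:
play_rows --targets '[[[-1,-0.009,0.038,0,0],[-1,-0.009,0.036,0,0],[-1,-0.007,0.028,0,0],[-1,-0.004,0.017,0,0],[-1,0,0,0,0]]]'

```text
time: 6.1
position: [0.4844, 0.2988, 0.192]
orientation: [[-0.189, 0.982, -0.001], [0.982, 0.189, -0.0], [-0.0, -0.001, -1.0]]
contact_force: [-0.6, -0.3, -3.6]
opening: 0.0467
grasp_force: 62.2
```

Emit:
play_rows --targets '[[[-1,0,0,-0.02,0],[-1,0,0,-0.03,0],[-1,0,0,-0.025,0],[-1,0,0,-0.015,0],[-1,0,0,-0.007,0]]]'

```text
time: 6.72
position: [0.4856, 0.2966, 0.0951]
orientation: [[-0.186, 0.983, -0.001], [0.983, 0.186, -0.001], [-0.001, -0.001, -1.0]]
contact_force: [-0.5, 0.2, -2.2]
opening: 0.0468
grasp_force: 62.2
```

Emit:
play_rows --targets '[[[-1,0,0,-0.003,0],[-1,0,0,-0.002,0],[-1,0,0,-0.002,0],[-1,0,0,0,0],[-1,0,0,0,0]]]'

```text
time: 7.35
position: [0.4855, 0.2976, 0.0889]
orientation: [[-0.187, 0.982, 0.0], [0.982, 0.187, 0.0], [0.0, 0.0, -1.0]]
contact_force: [0.2, -0.1, -2.9]
opening: 0.0468
grasp_force: 62.2
```

Still airborne by about 2 mm, so I'll creep down.

Emit:
play_rows --targets '[[[-1,0,0,-0.001,0],[-1,0,0,-0.001,0],[-1,0,0,-0.0005,0],[-1,0,0,0,0],[-1,0,0,0,0]]]'

```text
time: 7.98
position: [0.4854, 0.2976, 0.0868]
orientation: [[-0.187, 0.982, 0.0], [0.982, 0.187, 0.001], [0.0, 0.0, -1.0]]
contact_force: [-2.0, -0.4, 5.7]
opening: 0.0469
grasp_force: 62.9
```

Emit:
play_rows --targets '[[[0,0,0,0,0],[1,0,0,0,0],[1,0,0,0,0],[1,0,0,0,0],[1,0,0,0.01,0]]]'

```text
time: 8.6
position: [0.4851, 0.2973, 0.0959]
orientation: [[-0.187, 0.982, -0.001], [0.982, 0.187, -0.001], [-0.001, -0.001, -1.0]]
contact_force: [1.3, -0.5, -0.2]
opening: 0.0853
grasp_force: 0.0
```

Emit:
play_rows --targets '[[[1,0,0,0.02,0],[1,0,0,0.035,0],[1,0,0,0.035,0],[1,0,0,0.03,0],[1,0,0,0.02,0]]]'

```text
time: 9.22
position: [0.4857, 0.2976, 0.2384]
orientation: [[-0.187, 0.982, 0.001], [0.982, 0.187, 0.001], [0.001, 0.002, -1.0]]
contact_force: [-0.2, 0.0, -0.6]
opening: 0.0854
grasp_force: 0.0
```

Emit:
play_rows --targets '[[[1,0.008,-0.036,0,0],[1,0.008,-0.036,0,0],[1,0.008,-0.036,0,0],[1,0.008,-0.036,0,0],[1,0.008,-0.036,0,0]]]'

```text
time: 9.85
position: [0.5255, 0.1163, 0.2369]
orientation: [[-0.187, 0.982, 0.001], [0.982, 0.187, 0.0], [0.0, 0.001, -1.0]]
contact_force: [0.1, -0.2, -0.6]
opening: 0.0855
grasp_force: 0.0
```

Emit:
play_rows --targets '[[[1,0.008,-0.036,0,0],[1,0.008,-0.036,0,0],[1,0.009,-0.036,0,0],[1,0.009,-0.036,0,0],[1,0.009,-0.037,0,0]]]'

```text
time: 10.48
position: [0.5685, -0.0646, 0.2369]
orientation: [[-0.187, 0.982, 0.001], [0.982, 0.187, 0.0], [0.0, 0.001, -1.0]]
contact_force: [0.0, -0.2, -0.8]
opening: 0.0853
grasp_force: 0.0
```

Run:
```python
from h import *
im=shot('top','t1');
a=cv2.resize(im[140:300,130:400,::-1],None,fx=2.9,fy=2.9,interpolation=cv2.INTER_CUBIC);cv2.imwrite('pics/t1c.png',a)
print(read_state()['position'],boxes_of('tube_red_center','top')[:1])
```

```text
[ 0.56934129 -0.0704826   0.23734176] []
```

View pics/t1c.png

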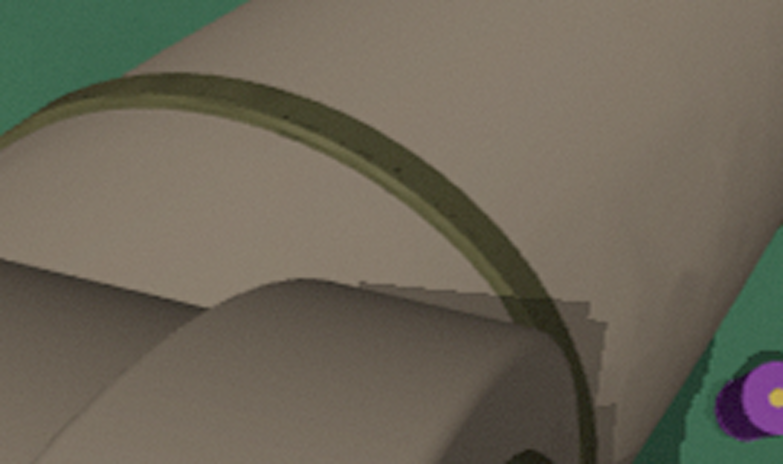

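The arm hides the tray from the top camera, so I'll use the scene camera.

Run:
```python
from h import *
im=shot('scene','s1');a=cv2.resize(im[130:300,240:420,::-1],None,fx=3.4,fy=3.4,interpolation=cv2.INTER_CUBIC);cv2.imwrite('pics/s1c.png',a)
print(read_state()['position'])
for n in ['tube_red_center','tube_blue_center','tube_green_center']: print(n,[(np.round(b['box'],1).tolist(),round(b['conf'],2)) for b in boxes_of(n,'scene')])
print(proj('scene',[.4855,.2976,.137]),proj('scene',[.4855,.2976,.002]))
print(read_state()['position'])
```

```text
[ 0.56845408 -0.06580612  0.23684937]
tube_red_center [([368.6, 132.5, 386.8, 182.3], 0.63), ([134.6, 257.2, 235.0, 339.9], 0.61)]
tube_blue_center [([246.0, 171.0, 272.0, 230.9], 0.94), ([205.0, 196.2, 236.9, 255.6], 0.94), ([261.2, 263.2, 292.8, 344.2], 0.82), ([339.1, 232.3, 358.1, 258.5], 0.59), ([301.0, 196.4, 327.8, 264.6], 0.55)]
tube_green_center [([284.2, 149.6, 307.8, 203.9], 0.81)]
[[380.99986918 134.88723106]] [[376.69819037 177.39720141]]
[ 0.56818632 -0.06243035  0.23633656]
```

View pics/s1c.png

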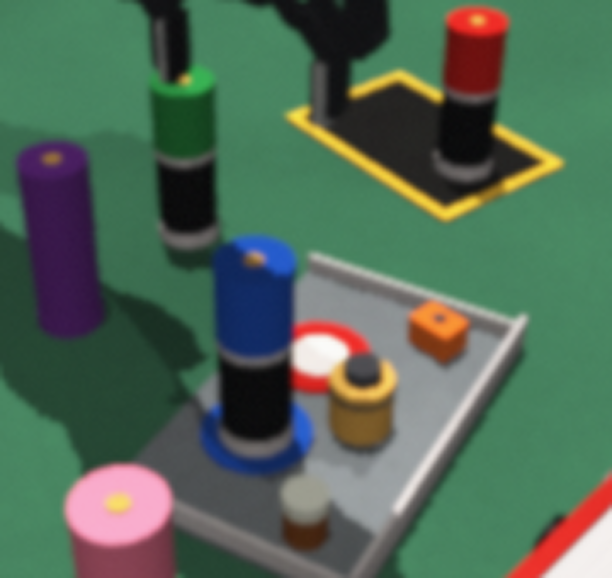

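The scene crop shows red upright on the mat (cap at about (381,136)) and the blue tube and the head untouched. Next, grasp blue.

Emit:
play_rows --targets '[[[1,0,0,-0.04,0],[1,0,0,-0.04,0],[1,0,0,-0.034,0],[1,0,0,-0.02,0],[1,0,0,-0.01,0]]]'

```text
time: 11.4
position: [0.568, -0.0621, 0.0912]
orientation: [[-0.189, 0.982, -0.002], [0.982, 0.189, 0.0], [0.001, -0.001, -1.0]]
contact_force: [-0.3, -0.2, -0.4]
opening: 0.0852
grasp_force: 0.0
```

Emit:
play_rows --targets '[[[-1,0,0,0,0],[-1,0,0,0,0],[-1,0,0,0,0],[-1,0,0,0,0],[-1,0,0,0,0]]]'

```text
time: 12.02
position: [0.5688, -0.0634, 0.0933]
orientation: [[-0.187, 0.982, 0.002], [0.982, 0.187, 0.0], [-0.0, 0.002, -1.0]]
contact_force: [-1.9, 1.3, 7.4]
opening: 0.0467
grasp_force: 61.2
```

Emit:
play_rows --targets '[[[-1,0,0,0.01,0],[-1,0,0,0.025,0],[-1,0,0,0.035,0],[-1,0,0,0.035,0],[-1,0,0,0.035,0]]]'

```text
time: 12.65
position: [0.568, -0.0635, 0.2338]
orientation: [[-0.187, 0.982, -0.0], [0.982, 0.187, -0.0], [-0.0, -0.0, -1.0]]
contact_force: [0.8, 0.7, -4.1]
opening: 0.0472
grasp_force: 62.2
```

Emit:
play_rows --targets '[[[-1,-0.009,0.018,0,0],[-1,-0.02,0.041,0,0],[-1,-0.02,0.041,0,0],[-1,-0.02,0.041,0,0],[-1,-0.02,0.041,0,0]]]'

```text
time: 13.28
position: [0.4771, 0.1204, 0.2313]
orientation: [[-0.188, 0.982, -0.002], [0.982, 0.188, -0.0], [0.0, -0.002, -1.0]]
contact_force: [0.2, 0.5, -4.0]
opening: 0.0468
grasp_force: 62.4
```

Emit:
play_rows --targets '[[[-1,-0.02,0.041,0,0],[-1,-0.02,0.041,0,0],[-1,-0.02,0.041,0,0],[-1,-0.02,0.041,0,0],[-1,-0.012,0.025,0,0]]]'

```text
time: 13.9
position: [0.3845, 0.3095, 0.2312]
orientation: [[-0.19, 0.982, -0.002], [0.982, 0.19, -0.001], [-0.0, -0.002, -1.0]]
contact_force: [0.8, 0.0, -3.0]
opening: 0.0469
grasp_force: 62.4
```

Emit:
play_rows --targets '[[[-1,-0.008,0.013,0,0],[-1,0,0,0,0],[-1,0,0,-0.02,0],[-1,0,0,-0.03,0],[-1,0,0,-0.03,0]]]'

```text
time: 14.52
position: [0.3801, 0.319, 0.1515]
orientation: [[-0.185, 0.983, 0.001], [0.983, 0.185, -0.0], [-0.0, 0.001, -1.0]]
contact_force: [0.4, 1.1, -3.0]
opening: 0.0467
grasp_force: 62.4
```

Touchdown should be at about TCP 0.0865.

Emit:
play_rows --targets '[[[-1,0,0,-0.025,0],[-1,0,0,-0.02,0],[-1,0,0,-0.01,0],[-1,0,0,-0.005,0],[-1,0,0,-0.001,0]]]'

```text
time: 15.15
position: [0.3798, 0.3203, 0.0914]
orientation: [[-0.186, 0.982, 0.0], [0.982, 0.186, 0.0], [0.0, 0.0, -1.0]]
contact_force: [-0.5, 0.1, -2.8]
opening: 0.0467
grasp_force: 62.4
```

Emit:
play_rows --targets '[[[-1,0,0,-0.001,0],[-1,0,0,-0.001,0],[-1,0,0,-0.001,0],[-1,0,0,0,0],[-1,0,0,0,0]]]'

```text
time: 15.78
position: [0.3794, 0.3206, 0.0882]
orientation: [[-0.187, 0.982, 0.0], [0.982, 0.187, -0.0], [-0.0, 0.0, -1.0]]
contact_force: [-0.8, -0.0, -2.2]
opening: 0.0468
grasp_force: 62.4
```

Emit:
play_rows --targets '[[[-1,0,0,-0.001,0],[-1,0,0,-0.0006,0],[-1,0,0,-0.0006,0],[-1,0,0,0,0],[-1,0,0,0,0]]]'

```text
time: 16.4
position: [0.3794, 0.3206, 0.0863]
orientation: [[-0.187, 0.982, 0.0], [0.982, 0.187, 0.0], [0.0, 0.0, -1.0]]
contact_force: [-1.7, 0.3, 5.8]
opening: 0.0468
grasp_force: 63.1
```

Emit:
play_rows --targets '[[[0,0,0,0,0],[1,0,0,0,0],[1,0,0,0,0],[1,0,0,0,0],[1,0,0,0.01,0]]]'

```text
time: 17.02
position: [0.3792, 0.3202, 0.0958]
orientation: [[-0.187, 0.982, -0.001], [0.982, 0.187, -0.001], [-0.001, -0.001, -1.0]]
contact_force: [-0.4, -0.6, 1.5]
opening: 0.0858
grasp_force: 0.0
```

Emit:
play_rows --targets '[[[1,0,0,0.025,0],[1,0,0,0.035,0],[1,0,0,0.035,0],[1,0,0,0.03,0],[1,0,0,0.02,0]]]'

```text
time: 17.65
position: [0.3796, 0.3205, 0.2431]
orientation: [[-0.187, 0.982, 0.001], [0.982, 0.187, 0.001], [0.001, 0.001, -1.0]]
contact_force: [0.1, 0.2, -0.4]
opening: 0.0857
grasp_force: 0.0
```

Run:
```python
from h import *
print(read_state()['joint_pos'],read_state()['position'])
for n in ['tube_red_center','tube_blue_center','head_center']: print(n,[(np.round(b['box'],1).tolist(),round(b['conf'],2)) for b in (shot('scene','s2') is not None and boxes_of(n,'scene'))])
```

```text
[-1.11649151  0.32686327  0.39612411  2.11797473 -0.18791814  0.72744616
 -0.41064301] [0.37957315 0.32054794 0.24308694]
tube_red_center [([367.6, 134.0, 388.1, 183.1], 0.68)]
tube_blue_center [([247.0, 167.3, 271.3, 230.2], 0.78), ([203.6, 193.1, 237.1, 256.5], 0.71), ([260.6, 267.5, 292.7, 341.7], 0.7), ([340.7, 118.0, 363.6, 166.2], 0.58)]
head_center [([337.1, 232.0, 359.0, 259.8], 0.88), ([324.8, 272.4, 335.4, 292.9], 0.43)]
```

Emit:
play_rows --targets '[[[1,0.0231,-0.0333,0,-0.157],[1,0.0231,-0.0333,0,-0.157],[1,0.0231,-0.0333,0,-0.157],[1,0.0231,-0.0333,0,-0.157],[1,0.0231,-0.0333,0,-0.157]]]'

```text
time: 18.58
position: [0.4951, 0.1527, 0.2401]
orientation: [[0.567, 0.824, -0.001], [0.824, -0.567, -0.001], [-0.002, -0.001, -1.0]]
contact_force: [-0.3, 0.4, 0.9]
opening: 0.0853
grasp_force: 0.0
```

Emit:
play_rows --targets '[[[1,0.0231,-0.0333,0,-0.157],[1,0.0231,-0.0333,0,-0.157],[1,0.0231,-0.0333,0,-0.157],[1,0.0231,-0.0333,0,-0.157],[1,0.0231,-0.0333,0,-0.158]]]'

```text
time: 19.2
position: [0.6107, -0.0136, 0.2398]
orientation: [[0.983, 0.182, -0.002], [0.182, -0.983, -0.001], [-0.002, 0.0, -1.0]]
contact_force: [-0.2, -0.8, 0.3]
opening: 0.0855
grasp_force: 0.0
```

Emit:
play_rows --targets '[[[1,0,0,0,0],[1,0,0,-0.03,0],[1,0,0,-0.045,0],[1,0,0,-0.045,0],[1,0,0,-0.02,0]]]'

```text
time: 19.82
position: [0.6086, -0.0115, 0.0982]
orientation: [[0.982, 0.188, -0.005], [0.188, -0.982, 0.0], [-0.004, -0.001, -1.0]]
contact_force: [-0.1, -0.2, -0.1]
opening: 0.0853
grasp_force: 0.0
```

Run:
```python
from h import *
im=shot('scene','s3');a=cv2.resize(im[100:300,260:420,::-1],None,fx=3,fy=3,interpolation=cv2.INTER_CUBIC);cv2.imwrite('pics/s3c.png',a)
print(read_state()['position'],read_state()['joint_pos'])
```

```text
[ 0.60834724 -0.01171375  0.09714503] [-0.47245608  0.72631297  0.62950732  2.0014741  -0.70414743  0.64779915
 -0.75788971]
```

View pics/s3c.png

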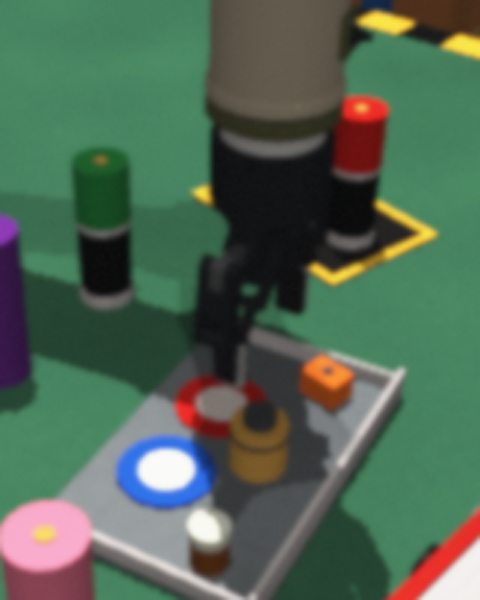

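Run:
```python
from h import *
print(read_state()['position'])
for P in [(.619,-.055,.115),(.603,.03,.115),(.611,-.0127,.056),(.611,-.0127,.046),(.568,-.0635,.009),(.553,.0188,.009)]:
    p=proj('scene',P)[0];print(P,p.round(1),((p-[260,100])*3).round())
```

```text
[ 0.60834724 -0.01171375  0.09714503]
(0.619, -0.055, 0.115) [337.9 225. ] [234. 375.]
(0.603, 0.03, 0.115) [357.1 202.4] [291. 307.]
(0.611, -0.0127, 0.056) [346.7 235.3] [260. 406.]
(0.611, -0.0127, 0.046) [346.5 238.8] [260. 417.]
(0.568, -0.0635, 0.009) [316.  254.9] [168. 465.]
(0.553, 0.0188, 0.009) [334.4 233.1] [223. 399.]
```

Emit:
play_rows --targets '[[[1,0,0,-0.025,0],[1,0,0,-0.025,0],[1,0,0,-0.015,0],[1,0,0,-0.005,0],[1,0,0,0,0]]]'

```text
time: 20.5
position: [0.6107, -0.0125, 0.0315]
orientation: [[0.982, 0.187, 0.0], [0.187, -0.982, 0.0], [0.0, 0.0, -1.0]]
contact_force: [-1.6, 0.3, 0.6]
opening: 0.0854
grasp_force: 0.0
```

Emit:
play_rows --targets '[[[1,0,0,-0.007,0],[1,0,0,-0.004,0],[1,0,0,-0.0025,0],[1,0,0,0,0],[1,0,0,0,0]]]'

```text
time: 21.12
position: [0.6105, -0.0125, 0.0175]
orientation: [[0.982, 0.187, 0.0], [0.187, -0.982, -0.0], [0.0, 0.0, -1.0]]
contact_force: [-0.7, -0.1, 0.0]
opening: 0.0848
grasp_force: 0.0
```

Emit:
play_rows --targets '[[[-1,0,0,0,0],[-1,0,0,0,0],[-1,0,0,0,0],[-1,0,0,0,0],[-1,0,0,0,0]]]'

```text
time: 21.75
position: [0.6106, -0.0127, 0.0179]
orientation: [[0.982, 0.187, 0.001], [0.187, -0.982, -0.0], [0.001, 0.0, -1.0]]
contact_force: [-0.9, -0.7, 6.0]
opening: 0.0407
grasp_force: 60.2
```

Emit:
play_rows --targets '[[[-1,0,0,0.01,0],[-1,0,0,0.02,0],[-1,0,0,0.03,0],[-1,0,0,0.03,0],[-1,0,0,0.02,0]]]'

```text
time: 22.38
position: [0.6107, -0.0124, 0.1298]
orientation: [[0.982, 0.187, 0.002], [0.187, -0.982, 0.0], [0.002, 0.0, -1.0]]
contact_force: [0.5, 0.3, -2.6]
opening: 0.0403
grasp_force: 60.8
```

Emit:
play_rows --targets '[[[-1,0,0,0.025,0],[-1,-0.009,-0.015,0.025,0],[-1,-0.02,-0.035,0,0],[-1,-0.02,-0.035,0,0],[-1,-0.02,-0.035,0,0]]]'

```text
time: 23.0
position: [0.5406, -0.1333, 0.1781]
orientation: [[0.982, 0.187, 0.0], [0.187, -0.982, 0.0], [0.0, -0.0, -1.0]]
contact_force: [0.2, -0.5, -2.4]
opening: 0.0403
grasp_force: 60.9
```

Emit:
play_rows --targets '[[[-1,-0.02,-0.035,0,0],[-1,-0.02,-0.035,0,0],[-1,-0.02,-0.035,0,0],[-1,-0.02,-0.035,0,0],[-1,-0.0175,-0.0295,0,0]]]'

```text
time: 23.62
position: [0.4429, -0.3032, 0.1781]
orientation: [[0.983, 0.186, 0.0], [0.186, -0.983, -0.0], [0.0, 0.0, -1.0]]
contact_force: [0.9, -0.5, -2.5]
opening: 0.0403
grasp_force: 60.9
```

Emit:
play_rows --targets '[[[-1,0,0,-0.01,0],[-1,0,0,-0.03,0],[-1,0,0,-0.03,0],[-1,0,0,-0.02,0],[-1,0,0,0,0]]]'

```text
time: 24.25
position: [0.4436, -0.3008, 0.0864]
orientation: [[0.982, 0.187, -0.002], [0.187, -0.982, 0.002], [-0.002, -0.002, -1.0]]
contact_force: [0.7, -0.7, -1.1]
opening: 0.0403
grasp_force: 61.0
```

Run:
```python
from h import *
im=shot('scene','s4');a=cv2.resize(im[190:350,110:300,::-1],None,fx=3.5,fy=3.5,interpolation=cv2.INTER_CUBIC);cv2.imwrite('pics/s4c.png',a)
print(read_state()['position'])
for P in [(.444,-.302,.03),(.444,-.302,.0785),(.444,-.302,.036),(.444,-.302,.0185+.105)]:
    p=proj('scene',P)[0];print(P,p.round(1),((p-[110,190])*3.5).round())
```

```text
[ 0.44391816 -0.30132176  0.08732167]
(0.444, -0.302, 0.03) [185.6 283.6] [265. 328.]
(0.444, -0.302, 0.0785) [180.  265.7] [245. 265.]
(0.444, -0.302, 0.036) [184.9 281.4] [262. 320.]
(0.444, -0.302, 0.1235) [174.4 247.7] [225. 202.]
```

View pics/s4c.png

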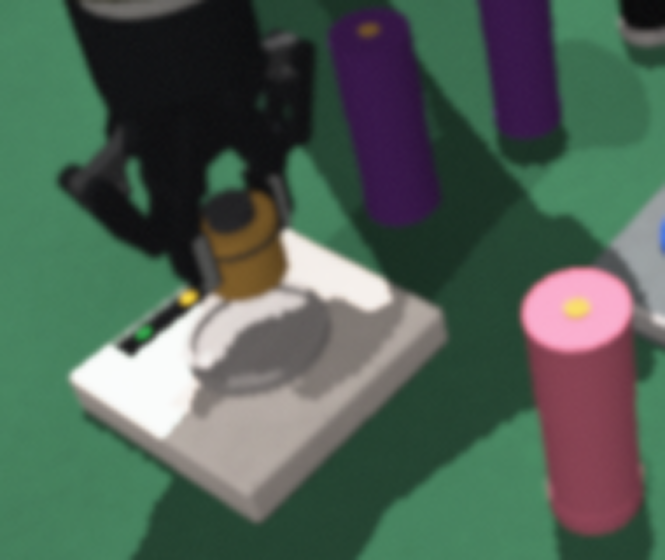

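Run:
```python
from h import *
print(at('scene',183.1,283.7,.036),at('scene',184.9,281.4,.036))
```

```text
[ 0.4463 -0.3074] [ 0.4439 -0.302 ]
```

Emit:
play_rows --targets '[[[-1,0.001,-0.0025,0,0],[-1,0,0,-0.022,0],[-1,0,0,-0.014,0],[-1,0,0,-0.005,0],[-1,0,0,-0.001,0]]]'

```text
time: 24.92
position: [0.4449, -0.3046, 0.0455]
orientation: [[0.982, 0.186, -0.0], [0.186, -0.982, 0.0], [-0.0, -0.0, -1.0]]
contact_force: [0.7, -0.1, -2.0]
opening: 0.0401
grasp_force: 61.0
```

Emit:
play_rows --targets '[[[-1,0,0,-0.001,0],[-1,0,0,-0.001,0],[-1,0,0,0,0],[-1,0,0,0,0],[-1,0,0,0,0]]]'

```text
time: 25.55
position: [0.445, -0.3044, 0.0435]
orientation: [[0.982, 0.187, 0.0], [0.187, -0.982, -0.0], [0.0, 0.0, -1.0]]
contact_force: [0.5, -0.1, -2.0]
opening: 0.0402
grasp_force: 61.0
```

Emit:
play_rows --targets '[[[-1,0,0,-0.001,0],[-1,0,0,-0.0007,0],[-1,0,0,-0.0005,0],[-1,0,0,0,0],[-1,0,0,0,0]]]'

```text
time: 26.18
position: [0.4449, -0.3044, 0.0419]
orientation: [[0.982, 0.187, 0.001], [0.187, -0.982, 0.0], [0.001, -0.0, -1.0]]
contact_force: [-2.4, 1.7, 9.2]
opening: 0.0406
grasp_force: 62.1
```

Emit:
play_rows --targets '[[[0.2,0,0,0,0],[0.8,0,0,0,0],[0.8,0,0,0,0],[0.8,0,0,0,0],[0.8,0,0,0.01,0]]]'

```text
time: 26.8
position: [0.4445, -0.3043, 0.0512]
orientation: [[0.982, 0.187, -0.001], [0.187, -0.982, 0.001], [-0.001, -0.001, -1.0]]
contact_force: [-0.9, 0.3, -0.0]
opening: 0.0768
grasp_force: 0.0
```

Emit:
play_rows --targets '[[[1,0,0,0.03,0],[1,0,0,0.045,0],[1,0,0,0.045,0],[1,0,0,0.045,0],[1,0,0,0.025,0]]]'

```text
time: 27.42
position: [0.445, -0.3048, 0.244]
orientation: [[0.982, 0.186, 0.002], [0.186, -0.982, -0.001], [0.002, 0.001, -1.0]]
contact_force: [0.5, 0.4, 0.1]
opening: 0.0857
grasp_force: 0.0
```

Run:
```python
from h import *
im=shot('scene','s5');a=cv2.resize(im[120:345,125:405,::-1],None,fx=2.6,fy=2.6,interpolation=cv2.INTER_CUBIC);cv2.imwrite('pics/s5c.png',a)
print(read_state()['position'])
```

```text
[ 0.44559398 -0.30560778  0.2460517 ]
```

View pics/s5c.png

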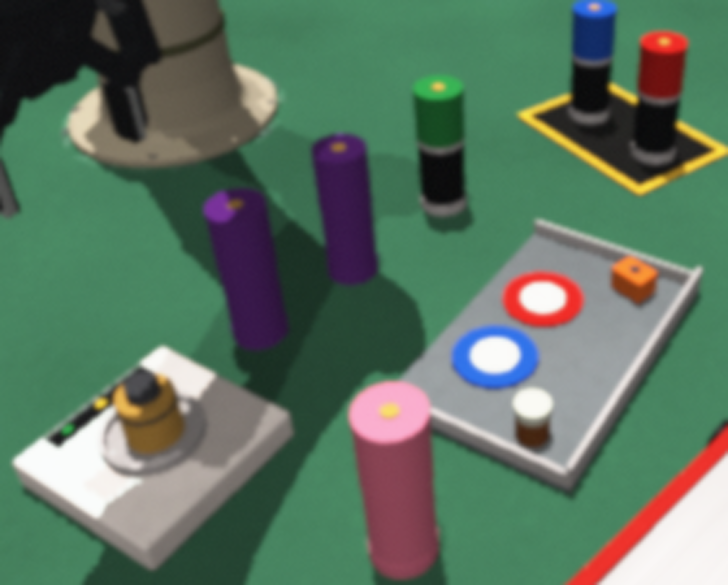

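The head stands upright in the nest (crop (150,420)), and both tubes stand on the mat. Now I'll bring blue back.

Emit:
play_rows --targets '[[[1,0.008,0.0435,0,0.1047],[1,0.008,0.0435,0,0.1047],[1,0.008,0.0435,0,0.1047],[1,0.008,0.0435,0,0.1047],[1,0.008,0.0435,0,0.1047]]]'

```text
time: 28.1
position: [0.4847, -0.0856, 0.2416]
orientation: [[0.755, 0.655, 0.0], [0.655, -0.755, 0.0], [0.0, 0.0, -1.0]]
contact_force: [1.2, 0.0, -1.0]
opening: 0.0857
grasp_force: 0.0
```

Emit:
play_rows --targets '[[[1,0.008,0.0435,0,0.1047],[1,0.008,0.0435,0,0.1047],[1,-0.0152,0.0401,0,0.1047],[1,-0.0152,0.0401,0,0.1047],[1,-0.0152,0.0401,0,0.1047]]]'

```text
time: 28.72
position: [0.4545, 0.1213, 0.2415]
orientation: [[0.327, 0.945, -0.0], [0.945, -0.327, -0.0], [-0.0, -0.0, -1.0]]
contact_force: [0.8, 0.7, -0.1]
opening: 0.0852
grasp_force: 0.0
```

Emit:
play_rows --targets '[[[1,-0.0152,0.0401,0,0.1047],[1,-0.0152,0.0401,0,0.1047],[1,-0.0152,0.0401,0,0.1047],[1,-0.0152,0.0401,0,0.1047],[1,-0.0152,0.0401,0,0.1047]]]'

```text
time: 29.35
position: [0.3786, 0.3217, 0.2416]
orientation: [[-0.189, 0.982, 0.0], [0.982, 0.189, -0.0], [-0.0, 0.0, -1.0]]
contact_force: [1.7, -0.6, -0.0]
opening: 0.0855
grasp_force: 0.0
```

Emit:
play_rows --targets '[[[1,0,0,0,0],[1,0,0,0,0],[1,0,0,0,0],[1,0,0,0,0],[1,0,0,0,0]]]'

```text
time: 29.98
position: [0.3796, 0.3204, 0.2413]
orientation: [[-0.185, 0.983, 0.0], [0.983, 0.185, -0.0], [-0.0, 0.0, -1.0]]
contact_force: [-0.7, 0.3, 0.7]
opening: 0.0855
grasp_force: 0.0
```

Descend to TCP 0.0863 (−0.155), close, then lift.

Emit:
play_rows --targets '[[[1,0,0,-0.04,0],[1,0,0,-0.045,0],[1,0,0,-0.04,0],[1,0,0,-0.02,0],[1,0,0,-0.01,0]]]'

```text
time: 30.6
position: [0.3793, 0.3204, 0.0852]
orientation: [[-0.186, 0.983, -0.001], [0.983, 0.186, -0.001], [-0.001, -0.001, -1.0]]
contact_force: [-0.1, -0.1, 0.9]
opening: 0.0852
grasp_force: 0.0
```

Emit:
play_rows --targets '[[[1,0,0,0,0],[-1,0,0,0,0],[-1,0,0,0,0],[-1,0,0,0,0],[-1,0,0,0,0]]]'

```text
time: 31.22
position: [0.3794, 0.3212, 0.0873]
orientation: [[-0.187, 0.982, 0.001], [0.982, 0.187, 0.001], [0.001, 0.001, -1.0]]
contact_force: [-1.8, -0.3, 7.7]
opening: 0.0468
grasp_force: 60.2
```

Emit:
play_rows --targets '[[[-1,0,0,0.01,0],[-1,0,0,0.03,0],[-1,0,0,0.04,0],[-1,0,0,0.04,0],[-1,0,0,0.03,0]]]'

```text
time: 31.85
position: [0.3792, 0.3207, 0.2385]
orientation: [[-0.186, 0.982, 0.001], [0.982, 0.186, 0.001], [0.001, 0.001, -1.0]]
contact_force: [0.3, 1.5, -3.1]
opening: 0.0465
grasp_force: 62.3
```

Emit:
play_rows --targets '[[[-1,0.009,-0.018,0,0],[-1,0.02,-0.041,0,0],[-1,0.02,-0.041,0,0],[-1,0.02,-0.041,0,0],[-1,0.02,-0.041,0,0]]]'

```text
time: 32.48
position: [0.4684, 0.1374, 0.2369]
orientation: [[-0.187, 0.982, 0.0], [0.982, 0.187, 0.0], [0.0, 0.0, -1.0]]
contact_force: [0.3, 0.9, -3.2]
opening: 0.0472
grasp_force: 62.5
```

Emit:
play_rows --targets '[[[-1,0.02,-0.041,0,0],[-1,0.02,-0.041,0,0],[-1,0.02,-0.041,0,0],[-1,0.02,-0.041,0,0],[-1,0.012,-0.025,0,0]]]'

```text
time: 33.1
position: [0.5605, -0.0526, 0.2369]
orientation: [[-0.184, 0.983, 0.0], [0.983, 0.184, -0.001], [-0.001, 0.0, -1.0]]
contact_force: [-0.9, 0.6, -2.8]
opening: 0.0471
grasp_force: 62.5
```

Emit:
play_rows --targets '[[[-1,0.008,-0.013,0,0],[-1,0,0,0,0],[-1,0,0,-0.02,0],[-1,0,0,-0.03,0],[-1,0,0,-0.03,0]]]'

```text
time: 33.72
position: [0.5679, -0.0609, 0.1557]
orientation: [[-0.189, 0.982, -0.0], [0.982, 0.189, 0.001], [0.001, 0.0, -1.0]]
contact_force: [-0.2, 0.6, -2.9]
opening: 0.0469
grasp_force: 62.5
```

Emit:
play_rows --targets '[[[-1,0,0,-0.03,0],[-1,0,0,-0.015,0],[-1,0,0,-0.01,0],[-1,0,0,0,0],[-1,0,0,0,0]]]'

```text
time: 34.35
position: [0.5688, -0.0632, 0.1021]
orientation: [[-0.186, 0.982, 0.001], [0.982, 0.186, -0.0], [-0.0, 0.001, -1.0]]
contact_force: [0.2, -0.5, -2.8]
opening: 0.0468
grasp_force: 62.5
```

Emit:
play_rows --targets '[[[-1,0,0,-0.004,0],[-1,0,0,-0.0015,0],[-1,0,0,-0.001,0],[-1,0,0,0,0],[-1,0,0,0,0]]]'

```text
time: 34.98
position: [0.5683, -0.0632, 0.0948]
orientation: [[-0.186, 0.982, -0.0], [0.982, 0.186, -0.0], [-0.0, -0.0, -1.0]]
contact_force: [0.4, -0.1, -2.7]
opening: 0.047
grasp_force: 62.5
```

Emit:
play_rows --targets '[[[-1,0,0,-0.0007,0],[-1,0,0,-0.0007,0],[-1,0,0,0,0],[-1,0,0,0,0],[-1,0,0,0,0]]]'

```text
time: 35.6
position: [0.5684, -0.0633, 0.0943]
orientation: [[-0.186, 0.983, 0.001], [0.983, 0.186, 0.0], [0.0, 0.001, -1.0]]
contact_force: [-3.3, 0.8, 10.5]
opening: 0.047
grasp_force: 63.7
```

Touched down. Release, rise, and go to red at (0.4854, 0.2976).

Emit:
play_rows --targets '[[[0,0,0,0,0],[1,0,0,0,0],[1,0,0,0,0],[1,0,0,0,0],[1,0,0,0.01,0]]]'

```text
time: 36.22
position: [0.5679, -0.0631, 0.1031]
orientation: [[-0.186, 0.982, -0.001], [0.982, 0.186, -0.0], [0.0, -0.001, -1.0]]
contact_force: [-0.4, 0.1, -0.0]
opening: 0.0852
grasp_force: 0.0
```

Emit:
play_rows --targets '[[[1,0,0,0.02,0],[1,0,0,0.035,0],[1,0,0,0.035,0],[1,0,0,0.03,0],[1,0,0,0.02,0]]]'

```text
time: 36.85
position: [0.5685, -0.0633, 0.2456]
orientation: [[-0.186, 0.983, 0.002], [0.983, 0.186, 0.0], [-0.0, 0.002, -1.0]]
contact_force: [-0.4, 0.1, -0.6]
opening: 0.0857
grasp_force: 0.0
```

Emit:
play_rows --targets '[[[1,-0.0083,0.0361,0,0],[1,-0.0083,0.0361,0,0],[1,-0.0083,0.0361,0,0],[1,-0.0083,0.0361,0,0],[1,-0.0083,0.0361,0,0]]]'

```text
time: 37.48
position: [0.5264, 0.1184, 0.2441]
orientation: [[-0.186, 0.983, 0.001], [0.983, 0.186, 0.0], [0.0, 0.001, -1.0]]
contact_force: [0.3, 0.8, -0.7]
opening: 0.0856
grasp_force: 0.0
```

Emit:
play_rows --targets '[[[1,-0.0083,0.0361,0,0],[1,-0.0083,0.0361,0,0],[1,-0.0083,0.0361,0,0],[1,-0.0083,0.0361,0,0],[1,-0.0083,0.0361,0,0]]]'

```text
time: 38.1
position: [0.4849, 0.2989, 0.2441]
orientation: [[-0.186, 0.982, 0.0], [0.982, 0.186, 0.0], [0.0, 0.0, -1.0]]
contact_force: [0.8, 1.1, 0.1]
opening: 0.0854
grasp_force: 0.0
```

Emit:
play_rows --targets '[[[1,0,0,0,0],[1,0,0,0,0],[1,0,0,0,0],[1,0,0,0,0],[1,0,0,0,0]]]'

```text
time: 38.72
position: [0.4855, 0.2973, 0.2435]
orientation: [[-0.186, 0.983, 0.0], [0.983, 0.186, -0.0], [-0.0, 0.0, -1.0]]
contact_force: [-0.3, 0.1, 0.1]
opening: 0.0855
grasp_force: 0.0
```

Emit:
play_rows --targets '[[[1,0,0,-0.04,0],[1,0,0,-0.045,0],[1,0,0,-0.04,0],[1,0,0,-0.022,0],[1,0,0,-0.01,0]]]'

```text
time: 39.35
position: [0.485, 0.2974, 0.0852]
orientation: [[-0.186, 0.983, -0.001], [0.983, 0.186, -0.001], [-0.001, -0.002, -1.0]]
contact_force: [0.3, 1.0, -1.0]
opening: 0.0857
grasp_force: 0.0
```

Emit:
play_rows --targets '[[[1,0,0,0,0],[-1,0,0,0,0],[-1,0,0,0,0],[-1,0,0,0,0],[-1,0,0,0,0]]]'

```text
time: 39.98
position: [0.4856, 0.2982, 0.0875]
orientation: [[-0.187, 0.982, 0.001], [0.982, 0.187, 0.001], [0.001, 0.001, -1.0]]
contact_force: [-1.2, 0.3, 6.0]
opening: 0.0466
grasp_force: 60.5
```

Emit:
play_rows --targets '[[[-1,0,0,0.01,0],[-1,0,0,0.02,0],[-1,0,0,0.03,0],[-1,0,0,0.03,0],[-1,0,0,0.02,0]]]'

```text
time: 40.6
position: [0.4854, 0.2978, 0.1983]
orientation: [[-0.186, 0.982, 0.001], [0.982, 0.186, 0.001], [0.001, 0.001, -1.0]]
contact_force: [-0.3, 0.9, -3.2]
opening: 0.0471
grasp_force: 62.1
```

Emit:
play_rows --targets '[[[-1,0.004,-0.017,0,0],[-1,0.007,-0.028,0,0],[-1,0.009,-0.038,0,0],[-1,0.009,-0.038,0,0],[-1,0.009,-0.038,0,0]]]'

```text
time: 41.22
position: [0.5228, 0.1362, 0.1956]
orientation: [[-0.186, 0.983, -0.001], [0.983, 0.186, -0.001], [-0.001, -0.001, -1.0]]
contact_force: [1.2, -0.3, -3.7]
opening: 0.0468
grasp_force: 62.1
```

Emit:
play_rows --targets '[[[-1,0.009,-0.038,0,0],[-1,0.009,-0.038,0,0],[-1,0.007,-0.028,0,0],[-1,0.004,-0.015,0,0],[-1,0,0,0,0]]]'

```text
time: 41.85
position: [0.552, 0.0186, 0.196]
orientation: [[-0.184, 0.983, -0.001], [0.983, 0.184, -0.0], [-0.0, -0.001, -1.0]]
contact_force: [-0.2, -0.3, -2.8]
opening: 0.0471
grasp_force: 62.1
```

Emit:
play_rows --targets '[[[-1,0,0,-0.02,0],[-1,0,0,-0.03,0],[-1,0,0,-0.025,0],[-1,0,0,-0.015,0],[-1,0,0,-0.005,0]]]'

```text
time: 42.48
position: [0.5519, 0.0206, 0.1006]
orientation: [[-0.187, 0.982, -0.001], [0.982, 0.187, 0.0], [0.0, -0.001, -1.0]]
contact_force: [0.2, 0.4, -3.5]
opening: 0.0471
grasp_force: 62.2
```

Emit:
play_rows --targets '[[[-1,0,0,0,0],[-1,0,0,0,0],[-1,0,0,0,0],[-1,0,0,0,0],[-1,0,0,0,0]]]'

```text
time: 43.1
position: [0.5524, 0.0198, 0.1016]
orientation: [[-0.186, 0.982, 0.0], [0.982, 0.186, 0.0], [-0.0, 0.0, -1.0]]
contact_force: [0.7, 0.5, -2.8]
opening: 0.0468
grasp_force: 62.2
```

Emit:
play_rows --targets '[[[-1,0,0,-0.004,0],[-1,0,0,-0.0015,0],[-1,0,0,-0.001,0],[-1,0,0,0,0],[-1,0,0,0,0]]]'

```text
time: 43.72
position: [0.5523, 0.0198, 0.0949]
orientation: [[-0.186, 0.982, 0.0], [0.982, 0.186, -0.0], [-0.0, 0.0, -1.0]]
contact_force: [0.1, -0.1, -2.7]
opening: 0.0469
grasp_force: 62.2
```

Emit:
play_rows --targets '[[[-1,0,0,-0.0005,0],[-1,0,0,-0.0005,0],[-1,0,0,0,0],[-1,0,0,0,0],[-1,0,0,0,0]]]'

```text
time: 44.35
position: [0.5524, 0.0197, 0.0945]
orientation: [[-0.186, 0.983, 0.0], [0.983, 0.186, 0.0], [0.0, 0.001, -1.0]]
contact_force: [-2.7, 0.0, 5.3]
opening: 0.0468
grasp_force: 62.9
```

Contact. Release, rise, and move off to the left to clear the top view.

Emit:
play_rows --targets '[[[0,0,0,0,0],[1,0,0,0,0],[1,0,0,0,0],[1,0,0,0,0],[1,0,0,0.01,0]]]'

```text
time: 44.98
position: [0.5519, 0.0198, 0.1037]
orientation: [[-0.186, 0.982, -0.001], [0.982, 0.186, -0.0], [0.0, -0.001, -1.0]]
contact_force: [0.3, -0.2, 0.3]
opening: 0.0857
grasp_force: 0.0
```

Emit:
play_rows --targets '[[[1,0,0,0.02,0],[1,0,0,0.035,0],[1,0,0,0.035,0],[1,0,0,0.03,0],[1,0,0,0.02,0]]]'

```text
time: 45.6
position: [0.5525, 0.0197, 0.2461]
orientation: [[-0.186, 0.983, 0.002], [0.983, 0.186, 0.0], [-0.0, 0.002, -1.0]]
contact_force: [0.5, 0.5, -0.5]
opening: 0.0856
grasp_force: 0.0
```

Emit:
play_rows --targets '[[[1,-0.018,0.045,0,0.08],[1,-0.018,0.045,0,0.08],[1,-0.018,0.045,0,0.08],[1,-0.018,0.045,0,0.08],[1,-0.018,0.045,0,0.08]]]'

```text
time: 46.22
position: [0.4616, 0.2461, 0.2447]
orientation: [[-0.556, 0.831, 0.001], [0.831, 0.556, 0.0], [-0.0, 0.001, -1.0]]
contact_force: [0.5, 1.2, 0.2]
opening: 0.085
grasp_force: 0.0
```

Emit:
play_rows --targets '[[[1,-0.018,0.045,0,0.08],[1,-0.018,0.045,0,0.08],[1,-0.018,0.045,0,0.08],[1,-0.018,0.045,0,0.08],[1,-0.018,0.045,0,0.08]]]'

```text
time: 46.85
position: [0.3717, 0.4711, 0.2447]
orientation: [[-0.836, 0.549, 0.001], [0.549, 0.836, 0.0], [-0.0, 0.001, -1.0]]
contact_force: [0.7, -0.0, 0.0]
opening: 0.0852
grasp_force: 0.0
```

Emit:
play_rows --targets '[[[1,-0.025,0.04,0,0.05],[1,-0.025,0.04,0,0.05],[1,-0.025,0.04,0,0.05],[1,-0.025,0.04,0,0.05],[1,-0.025,0.04,0,0.05]]]'

```text
time: 47.48
position: [0.2466, 0.6709, 0.2446]
orientation: [[-0.945, 0.326, 0.001], [0.326, 0.945, 0.0], [-0.001, 0.0, -1.0]]
contact_force: [0.4, 0.2, 0.2]
opening: 0.0853
grasp_force: 0.0
```

Run:
```python
from h import *
s=shot('scene','s9')[:,:,::-1];t=shot('top','t9')[:,:,::-1]
r=lambda im,f:cv2.resize(im,None,fx=f,fy=f,interpolation=cv2.INTER_CUBIC)
a=r(t[140:230,268:398],6);b=r(t[225:300,412:492],3);c=r(s[170:300,270:390],1.9)
d=np.zeros((247,780,3),np.uint8)
d[:b.shape[0],:b.shape[1]]=b;d[:c.shape[0],300:300+c.shape[1]]=c
e=r(s[240:350,125:245],2.0);d[:e.shape[0],535:535+e.shape[1]]=e
o=np.vstack([a,d]);cv2.imwrite('pics/fin.png',cv2.resize(o,None,fx=.75,fy=.75,interpolation=cv2.INTER_AREA));print(o.shape)
print(read_state()['position'])
```

```text
(787, 780, 3)
[0.24185501 0.6741634  0.24385177]
```

View pics/fin.png

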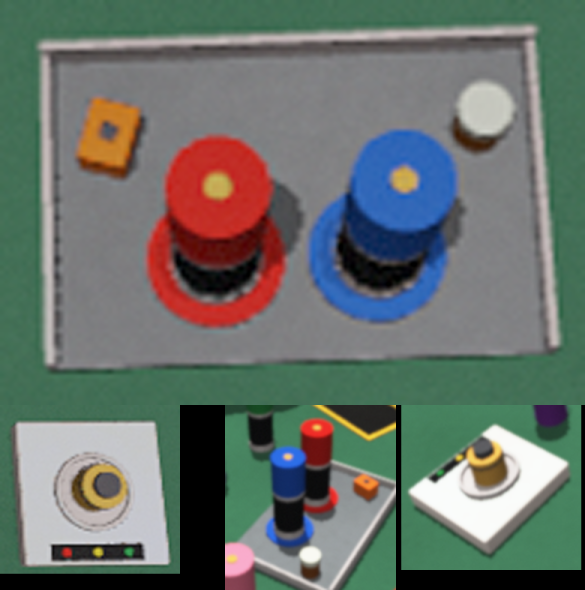

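The final picture shows red (gold dot at crop (218,185)) and blue (404,179) within about half an image pixel (1 mm) of where they started. The head is upright in the nest, and the jar and adapter are unmoved.

```bash
python3 -c "
from rig import *
print(job_done())"
```

```text
the job is handed in; nothing more can be done
None
```

I finished the job in the order asked and handed it in: the head is upright in the nest, and the red and blue tubes are back on their own discs, within about 1 mm of where they started.

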